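Wind back and pin a belt tensioner

ROBOT

A 6-joint arm with a two-finger parallel gripper is mounted at the origin on a cart in front of the work surface, level with it; the furniture and walls round the work are solid. World frame = base frame: x ahead of the robot, y to its left, z up, the work surface at z = 0. Lengths are in m, angles in rad, forces in N, time in s.
With the tool pointing down it reaches from about 0.275 to 0.75 m from the base axis. Payload 10.2 kg.
Tool frame: the origin (TCP) lies between the finger pads; the fingertips stand 8 mm ahead of it and the grasp point (between the pads) lies 11 mm behind it (tip_extent is the distance from the TCP to the fingertips, in m); z points along the fingers, y is the line along which they close (so a half turn about z gives the same grasp; the last joint's range is limited). The gripper opens to 85 mm and grips with 20 to 120 N. Pads are 22 mm wide; open, the fingers measure 114 mm over their backs; the gripper's body (76 mm by 85 mm) begins 54 mm behind the grasp point. The pads swing forward as they close: fully open they stand 13 mm farther back than shut.
Start: joints at [-1.464, 0.313, 1.498, -0, 1.331, -0.223], TCP at [0.17, -0.497, 0.219] pointing down, gripper open.
Joint ranges: [-2.94, 2.94], [-0.97, 2.17], [0.19, 2.56], [-1.23, 4.37], [0.02, 3.11], [-2.88, 2.88]. Speed limits (rad/s): [2.39, 2.39, 3.01, 3.14, 3.14, 3.14].

INTERFACE

Orientations are given as [roll, pitch, yaw] about the fixed x, y, z axes, in that order (R = Rz(yaw) Ry(pitch) Rx(roll)).
In Python, from bench import sense, snapshot, camera_params, job_done, tip_extent gives the robot as it stands.
- The arm moves only by the tool servo_tool, never from a script. Its argument "deltas" is a list of rows, each a list of 5 numbers: the closure in counts, from 0 (fully open) to 255 (shut), then the shift along the tool's x, y, z in mm, then the turn about the tool's z in rad. A call has 1 to 10 rows; each row shifts and turns the commanded pose from where the row before left it, along the tool's axes as they then stand; what a row does not reach is not made up. A row lasts 1/8 s, in which the tool goes at most 62.5 mm and 10.7 degrees, less where a joint would pass 70% of its speed; a pose out of reach is approached as far as the arm can. A call is refused whole if a number of a shift passes 62.5 or a number of a turn 0.188, either way. A call with a gripper value outside its range is refused whole. The fingers move at their own pace and stop on an object; "grip_force" is the grip in N (left out, the last holds). Time passes only in rows, so rows that do not move let the fingers close. It gives the time, the measured TCP pose, the force, the opening and the grip force at its end, in the units of the state.
- sense(): the state, without advancing time (a new reading comes with each control period).
- snapshot(name): name is "scene" or "top"; returns the picture (480x640x3 uint8, red, green, blue); there is no depth.
- camera_params(name): a dict with "K" (3x3 intrinsics, pixels), "k1" (the pictures are not rectified: a ray, as slopes to the right and down, at radius r is drawn at 1 + k1 r^2 times it, then the intrinsics apply), "R" (3x3) and "t" (3): a world point X has camera coordinates R X + t. Camera axes: x right, y down, z forward; pixel columns grow to the right and rows downward; lengths in m; the calibration is good to about 2 mm. A picture is of the moment at which its call begins. camera_params takes no time and is no camera call.
- job_done(): hands the job in; it is judged then, once.
The state is a dict: "time_s": time; "joint_pos": joint angles; "dq": joint speeds; "joint_torque": joint torques, N m; "tcp_pos": TCP position; "eef_rot": TCP orientation; "ft_force": force on the tool from outside, world axes, zero at the start; "ft_torque": the same for the moment, N m; "opening": opening from 0.0 (shut) to 1.0 (fully open); "gripper_force": force on a finger pad.
Only numpy, scipy, OpenCV 4.12 (cv2) and the standard library are available. Lean on these libraries where they do the work, as an engineer would, in place of code of your own. Each camera call takes 0.05 s, during which the arm holds its last target. There are 200 camera calls.

TASK

The bench drive needs a new belt, so its sprung tension wheel must be wound back and locked. Take the locking pin from its stand, put it down through the hole in the wheel, and with it wind the wheel anticlockwise against the spring, feeling lightly for the hidden slot underneath; let the pin drop in, push it fully home, and let go so that the pin alone holds the wheel. Do not force the pin or wind the wheel to its end stop, and leave the other things on the worktop alone.

Things in the scene. Friction and masses are not known exactly. Their poses are not given: they have to be found in the camera images.
- drive_unit: Fixed belt drive unit: grey plate 270 x 150 x 12 mm with the wheel and, 128 mm behind it (+x of the unit), two pulleys under 40 mm high. Origin: on the worktop under the wheel's axis. Hidden under the wheel lies an index ring, flat top 26 mm above the worktop, with one radial slot 15 mm wide, 14 mm deep, which the wheel's hole reaches at an unmeasured wheel angle, 0.5 to 1.0 rad, new each time.
- wheel (a joint): Angle (rad) of the sprung tension wheel about its upright axis: 0 at rest, growing anticlockwise seen from above, end stop at 1.4 (stay under 1.25). A spring turns it back to 0 when it is not held: 0.14 N m at rest, 0.27 N m at 1 rad. Grey metal disc 134 mm across, 14 mm thick, upper face 42 mm above the worktop.
- pin_hole (a point): Centre of the upper mouth of the round pin hole in the wheel, 48 mm from the wheel's axis, in a small rectangular steel inset flush with the rim. It is 13.5 mm wide, chamfered and goes right through (14 mm). It moves with the wheel. z is up.
- wheel_hub (a point): Point on the wheel's axis at the level of the wheel's upper face, 42 mm above the worktop. The hub cap rises 2 mm above this.
- lock_pin: Steel locking pin, about 90 g, upright in its stand. Origin: centre of its lower tip; z runs up along the pin. Shank 12 mm in diameter, 28 mm long, chamfered tip; then a round collar 22 mm wide (z = 28 to 34 mm); then a flat grip tab (z = 34 to 74 mm), 14 mm thick along y, 26 mm wide along x.
- pin_collar (a point): Point on the pin's axis at the underside of its collar, 28 mm above the tip. With the pin in the wheel and its tip riding on the index ring, this is 12 mm above the wheel's face; over the slot the pin can go down those 12 mm until the collar lies on the wheel (fully home).
- pin_stand: Fixed grey plastic block 56 x 56 x 36 mm with a 14 mm hole right through, in which the pin stands with its collar on the block's top. Origin: centre of the underside.
- amber_jar: Small brown glass jar with a black cap, 52 mm wide, 89 mm high; leave alone. Origin: centre of the underside.
- timer: White bench timer, 62 x 65 x 18 mm; leave alone. Origin: centre of the underside.
- tape_roll: Roll of masking tape lying flat, 104 mm wide, 25 mm high; leave alone. Origin: centre of the underside.
- petri_stack: Stack of petri dishes, 92 mm wide, 57 mm high; leave alone. Origin: centre of the underside.
- media_bottle_a: Bottle with a blue cap, 66 mm wide, 139 mm high; leave alone. Origin: centre of the underside.
There are look-alikes about, which are no part of the job. Of the things that look like the lock_pin, the larger one is meant.

How it is judged:
By the outcome, as a careful person would: the job done as asked, in the order asked, and still so for the second after the job is handed in, with the robot touching nothing.
It also fails if it takes over 51 s, if anything falls off the work surface, if the arm or the gripper's body presses on something with over 40 N, if the wrist force passes 120 N, or if a joint passes its speed limit or range.

## Working session

There is one attempt and no reset: what is moved stays moved. The work goes in short steps, Python scripts to look and compute and a tool call to move; the robot and the scene stay as the last step left them, time stands still between calls to the robot, and variables do not carry over. Pictures are saved under pics/ and viewed, at most 10 in all, crops included, and the job is handed in when it is done.

Besides the shell and the picture viewer there is one more tool, called after "Request:" as a command line: name --pt "numbers of a row" for each row, then --argument value for the rest. servo_tool: Moves the arm, as the interface text tells. Its arguments: {"type":"object","properties":{"deltas":{"type":"array"},"grip_force":{"type":"number"}},"required":["deltas"]}

```bash
mkdir -p pics
cat > h.py <<'E'
import numpy as np, cv2
from bench import *
def ray(cam,px):
    p=camera_params(cam);K=np.array(p["K"]);k=p["k1"];R=np.array(p["R"]);t=np.array(p["t"])
    d=np.linalg.solve(K,[px[0],px[1],1.0])[:2];u=d.copy()
    for _ in range(30):u=d/(1+k*(u@u))
    return -R.T@t, R.T@np.array([u[0],u[1],1.0])
def onz(cam,px,z):
    c,d=ray(cam,px);return c+d*(z-c[2])/d[2]
def proj(cam,X):
    p=camera_params(cam);K=np.array(p["K"]);c=np.array(p["R"])@X+np.array(p["t"])
    u=c[:2]/c[2];u=u*(1+p["k1"]*(u@u));return (K@[u[0],u[1],1])[:2]
def two(p1,p2):
    c1,d1=ray("scene",p1);c2,d2=ray("top",p2)
    s=np.linalg.lstsq(np.c_[d1,-d2],c2-c1,rcond=None)[0]
    a=c1+s[0]*d1;b=c2+s[1]*d2;return (a+b)/2,np.linalg.norm(a-b)
def snap(cam,name):
    im=snapshot(cam);cv2.imwrite(f"pics/{name}.png",im[:,:,::-1]);return im
E
python3 - <<'E'
from h import *
snap("top","top0");snap("scene","scene0")
for c in("top","scene"):
    o,d=ray(c,(320,240));print(c,o.round(3),d.round(3),onz(c,(320,240),0).round(3))
s=sense();print(s["tcp_pos"],s["eef_rot"],s["opening"],tip_extent)
E
```

```text
top [ 2.950e-01 -1.000e-03  1.211e+00] [ 0.181  0.024 -0.983] [0.517 0.029 0.   ]
scene [ 0.117 -0.771  0.58 ] [ 0.393  0.751 -0.531] [0.545 0.047 0.   ]
[ 0.16997413 -0.49646046  0.21831096] [-3.14048060e+00 -2.41172269e-04  3.29786397e-01] 0.9964818922999009 0.008
```

View pics/top0.png

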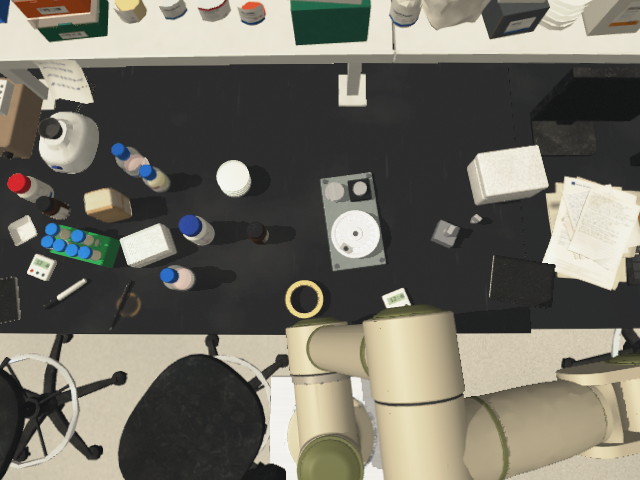

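View pics/scene0.png

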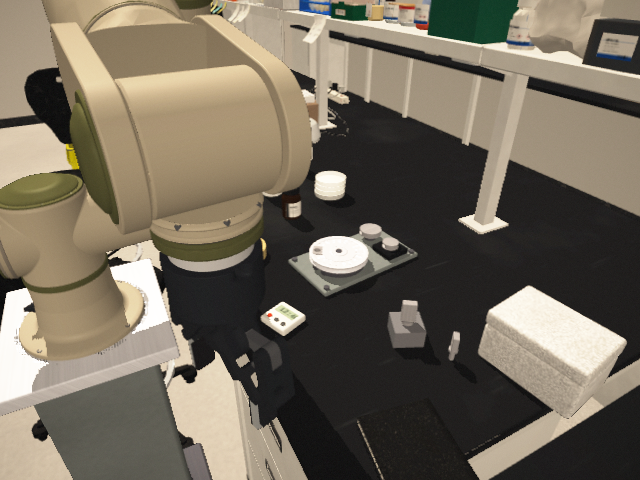

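Top view: wheel about (355,234), its inset about (347,248), stand and pin about (446,233), small decoy (476,218). Scene view: pin in the stand at (408,320), wheel (338,255), decoy (455,345). I'll zoom in on these.

Run:
```python
from h import *
t=cv2.imread("pics/top0.png");s=cv2.imread("pics/scene0.png")
def cr(im,x,y,w,h,f):return cv2.resize(im[y:y+h,x:x+w],None,fx=f,fy=f,interpolation=cv2.INTER_CUBIC)
a=cr(t,320,170,66,50*2,5)[:500];  # 330x500
b=cr(t,425,205,60,50,5)  #300x250
c=cr(s,380,290,60,60,5)  #300x300
d=np.zeros((600,800,3),np.uint8)
d[:500,:330]=a;d[:250,340:640]=b;d[260:560,340:640]=c
cv2.imwrite("pics/c1.png",d)
cv2.imwrite("pics/c2.png",cr(s,280,220,140,80,5.7))
```

```text
(no output)
```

View pics/c1.png

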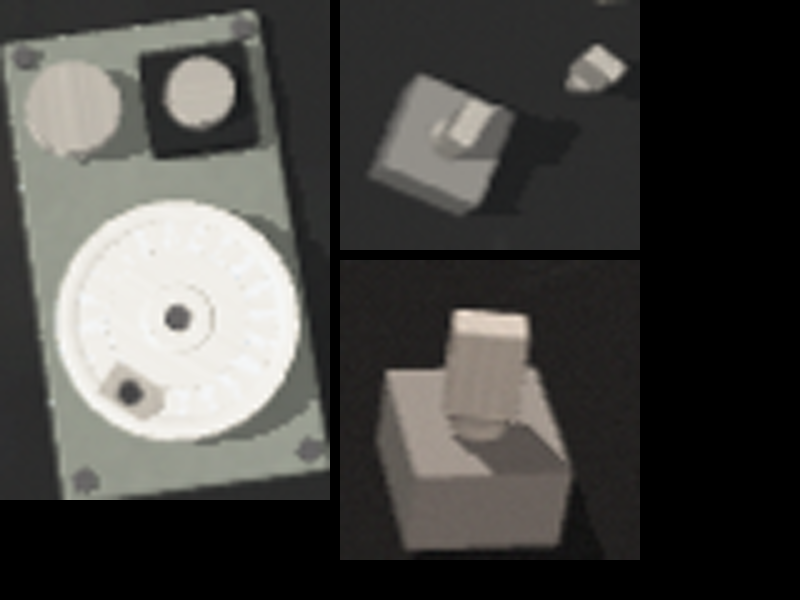

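View pics/c2.png

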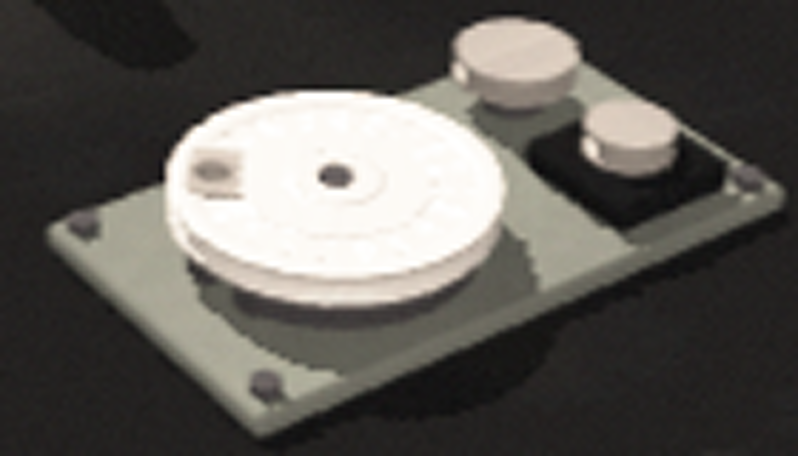

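Run:
```python
from h import *
P=lambda X,Y,ox,oy,x0,y0,f=5:((X-ox+.5)/f-.5+x0,(Y-oy+.5)/f-.5+y0)
A=lambda X,Y:P(X,Y,0,0,320,170)
B=lambda X,Y:P(X,Y,340,0,425,205)
C=lambda X,Y:P(X,Y,340,260,380,290)
D=lambda X,Y:P(X,Y,0,0,280,220,5.7)
m=1000
hub=onz("top",A(177,318),.044);hole=onz("top",A(129,391),.042)
print("hub top",hub*m,"scene",onz("scene",D(335,176),.044)*m)
print("hole top",hole*m,"scene",onz("scene",D(213,171),.042)*m)
im=cv2.imread("pics/top0.png");g=(im.min(2)>190).astype(np.uint8);g[:190]=0;g[275:]=0;g[:,:325]=0;g[:,388:]=0
c=max(cv2.findContours(g,0,1)[0],key=cv2.contourArea);e=cv2.fitEllipse(cv2.convexHull(c));print("ell",e,onz("top",e[0],.042)*m)
print("plate corners", [ (onz("top",A(*q),.012)[:2]*m).round(1) for q in((3,45),(257,10),(330,468),(65,500))])
print("tabtop scene",[ (onz("scene",C(*q),.082)[:2]*m).round(1) for q in((455,311),(527,314),(527,335),(452,331))])
print("stand scene",[ (onz("scene",C(*q),.036)[:2]*m).round(1) for q in((387,371),(538,371),(570,472),(415,476))])
print("stand top",[ (onz("top",B(*q),.036)[:2]*m).round(1) for q in((420,73),(514,110),(470,205),(374,168))])
print("tabtop top",[ (onz("top",B(*q),.082)[:2]*m).round(1) for q in((468,95),(492,105),(470,148),(448,138))])
```

```text
hub top [527.88914801 -67.28374252  44.        ] scene [529.50021    -72.39939628  44.        ]
hole top [487.97712926 -40.79391901  42.        ] scene [489.5564372  -45.28313284  42.        ]
ell ((354.8377685546875, 233.70069885253906), (47.52398681640625, 48.20415115356445), 80.7430648803711) [526.89622927 -66.93595931  42.        ]
plate corners [array([694.6,  28.5]), array([ 714.8, -117.7]), array([ 449.4, -152.5]), array([432.1,  -5.9])]
tabtop scene [array([ 524.7, -310.9]), array([ 546.6, -323.7]), array([ 539.5, -332.8]), array([ 517.2, -319.3])]
stand scene [array([ 518.8, -285.2]), array([ 569.4, -310.6]), array([ 546. , -358.4]), array([ 495.7, -335.3])]
stand top [array([ 567.9, -304.4]), array([ 546.9, -355.1]), array([ 494., -328.]), array([ 514.7, -276.6])]
tabtop top [array([ 545.2, -317.3]), array([ 539.7, -329.7]), array([ 516.6, -316.8]), array([ 522. , -305.5])]
```

Both views agree on the stand-to-hole offset, about (-42.8, +276.2) mm, and the tab's long axis lies at about -30°. I'm moving above the pin.

Request:
servo_tool --pt "0 0 0 0 0.17" --pt "0 0 0 0 0.17" --pt "0 0 0 0 0.17" --pt "0 0 0 0 0.17" --pt "0 0 0 0 0.17" --grip_force 80

```text
time_s: 0.72
tcp_pos: [0.17, -0.4965, 0.2184]
eef_rot: [-3.141, 0.0, -0.526]
ft_force: [0.1, 0.9, 0.1]
opening: 1.001
gripper_force: 0.0
```

Request:
servo_tool --pt "0 28 -42 0 0" --pt "0 28 -42 0 0" --pt "0 28 -42 0 0" --pt "0 28 -42 0 0" --pt "0 28 -42 0 0" --pt "0 28 -42 0 0" --pt "0 28 -42 0 0" --pt "0 28 -40 0 0" --pt "0 0 0 0 0" --pt "0 0 0 0 0"

```text
time_s: 1.98
tcp_pos: [0.5299, -0.3184, 0.2183]
eef_rot: [3.142, 0.001, -0.52]
ft_force: [0.2, -1.1, 0.1]
opening: 0.999
gripper_force: 0.0
```

Request:
servo_tool --pt "0 2 0 25 0" --pt "0 0 0 25 0" --pt "0 0 0 25 0" --pt "0 0 0 10 0" --pt "0 0 0 0 0"

```text
time_s: 2.6
tcp_pos: [0.5316, -0.3197, 0.1339]
eef_rot: [-3.142, 0.0, -0.521]
ft_force: [0.7, -1.1, -0.2]
opening: 1.001
gripper_force: 0.0
```

Run:
```python
from h import *
im=snap("scene","s1")[:,:,::-1]
cv2.imwrite("pics/s1c.png",cv2.resize(im[200:400,300:500],None,fx=3,fy=3))
s=sense();print(s["tcp_pos"],s["eef_rot"])
```

```text
[ 0.53201054 -0.31983549  0.13465147] [ 3.14131704e+00 -1.02293835e-03 -5.20901435e-01]
```

View pics/s1c.png

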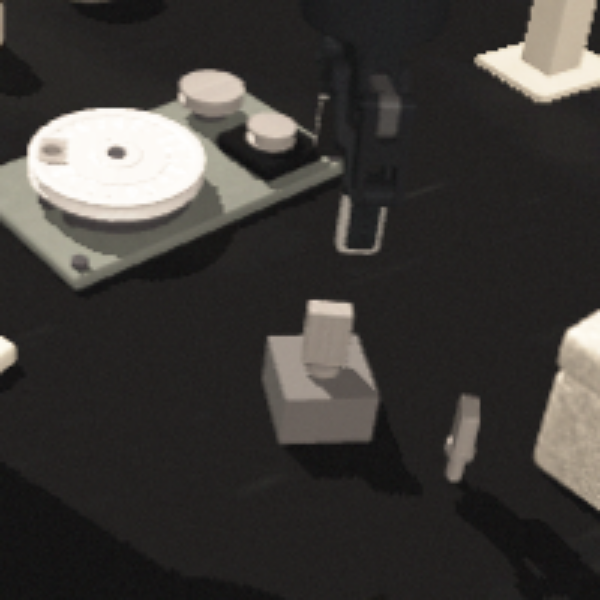

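Run:
```python
from h import *
c=np.array([.532,-.3198,0]);y=np.array([.498,.867,0])
for s in(1,-1):
  for z in(.139,.16):
    p=proj("scene",c+s*.0425*y+[0,0,z]);print(s,z,p,(p-[300,200])*3)
for cam in("scene","top"):print(cam,proj(cam,np.array([.532,-.3198,.082])))
```

```text
1 0.139 [409.73206287 261.21182105] [329.19618861 183.63546316]
1 0.16 [411.15924934 251.36998541] [333.47774803 154.10995622]
-1 0.139 [416.56735427 291.3631802 ] [349.70206282 274.0895406 ]
-1 0.16 [418.26426791 280.97893806] [354.79280372 242.93681418]
scene [408.98295321 301.5140801 ]
top [451.41748082 228.48110648]
```

Run:
```python
from h import *
im=cv2.imread("pics/s1.png")[195:325,370:460]
im=(255*(im/255.)**.4).astype(np.uint8)
a=cv2.resize(im,(415,600),interpolation=cv2.INTER_CUBIC)
t=snap("top","t1")[:,:,::-1][190:270,400:480]
b=cv2.resize((255*(t/255.)**.5).astype(np.uint8),(380,380),interpolation=cv2.INTER_CUBIC)
d=np.zeros((600,800,3),np.uint8);d[:,:415]=a;d[:380,420:]=b;cv2.imwrite("pics/s1d.png",d)
```

```text
(no output)
```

View pics/s1d.png

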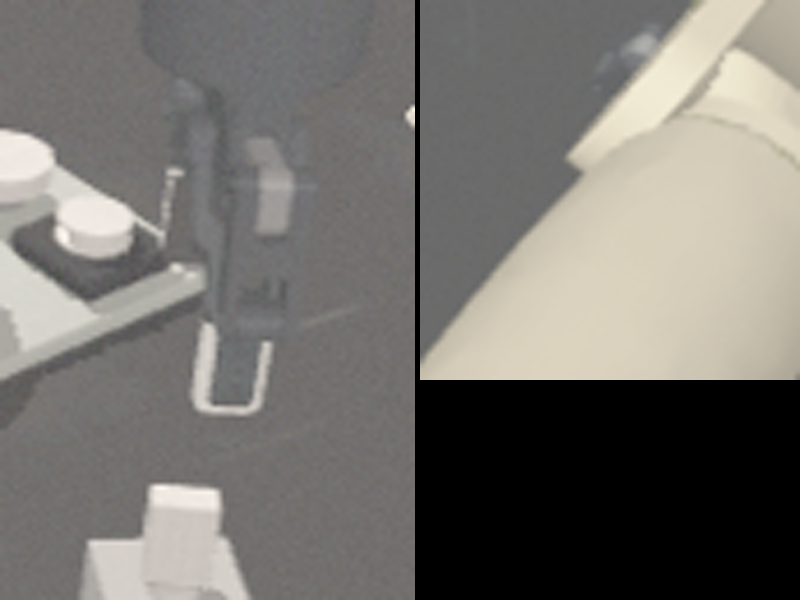

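Near fingertip at about (419,284), the tab centred below it at (410,303). The offset along the tab's width is only a few mm, which is harmless. I'm going down to grasp.

Request:
servo_tool --pt "0 -1 0 20 0" --pt "0 -1 0 20 0" --pt "0 0 0 20 0" --pt "0 0 0 18 0" --pt "0 0 0 0 0" --pt "0 0 0 0 0"

```text
time_s: 3.45
tcp_pos: [0.5308, -0.3186, 0.0567]
eef_rot: [3.141, -0.001, -0.52]
ft_force: [-1.2, -0.3, 0.7]
opening: 0.996
gripper_force: 0.0
```

Request:
servo_tool --pt "120 0 0 0 0" --pt "160 0 0 0 0" --pt "190 0 0 0 0" --pt "220 0 0 0 0" --pt "255 0 0 0 0" --pt "255 0 0 0 0" --pt "255 0 0 0 0" --pt "255 0 0 0 0" --grip_force 60

```text
time_s: 4.45
tcp_pos: [0.5305, -0.3183, 0.056]
eef_rot: [3.142, -0.0, -0.52]
ft_force: [-1.3, -0.5, 4.4]
opening: 0.144
gripper_force: 59.3
```

Request:
servo_tool --pt "255 0 0 -5 0" --pt "255 0 0 -15 0" --pt "255 0 0 -20 0" --pt "255 0 0 -25 0" --pt "255 0 0 0 0" --pt "255 0 0 0 0"

```text
time_s: 5.2
tcp_pos: [0.5301, -0.318, 0.1201]
eef_rot: [-3.141, 0.001, -0.52]
ft_force: [-0.0, 0.2, -1.7]
opening: 0.143
gripper_force: 58.8
```

Run:
```python
from h import *
im=snap("scene","s2")[:,:,::-1][210:340,350:480]
cv2.imwrite("pics/s2c.png",cv2.resize((255*(im/255.)**.6).astype(np.uint8),(600,600),interpolation=cv2.INTER_CUBIC))
s=sense();print(s["tcp_pos"],s["eef_rot"],s["ft_force"])
```

```text
[ 0.52999759 -0.31790743  0.11976277] [-3.14125282e+00  1.71880870e-03 -5.20203774e-01] [-0.35777072 -0.06117887 -0.88317143]
```

View pics/s2c.png

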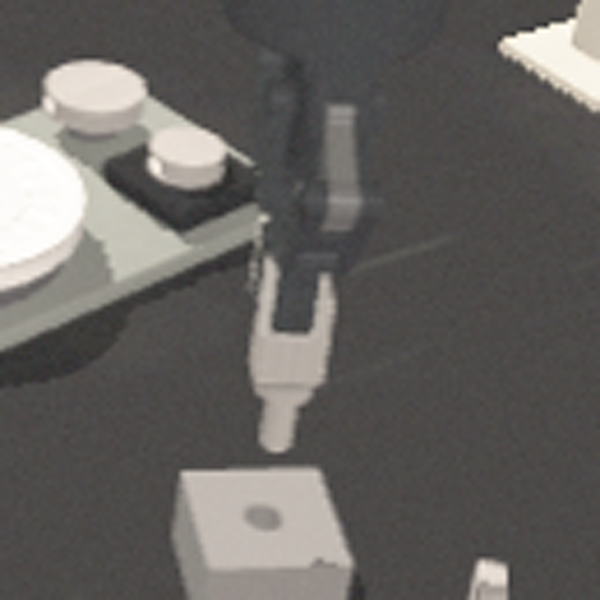

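The pin is held upright, tip at about (410,307), clear of the stand hole at (407,322). I'll compute the transfer.

Run:
```python
from h import *
f=600/130;P=lambda x,y:((x+.5)/f-.5+350,(y+.5)/f-.5+210)
for z in(.070,.074):print("tip",z,onz("scene",P(277,448),z)*1e3)
print("standhole",onz("scene",P(263,517),.036)*1e3, "collar c .1", onz("scene",P(289,383),.098)*1e3)
```

```text
tip 0.07 [ 534.38603627 -320.86037087   70.        ]
tip 0.074 [ 531.10822142 -324.39644943   74.        ]
standhole [ 532.04065052 -321.63878709   36.        ] collar c .1 [ 538.51303922 -317.3799615    98.        ]
```

Request:
servo_tool --pt "255 -12 -15 0 0" --pt "255 -25 -31 0 0" --pt "255 -25 -32 0 0" --pt "255 -25 -32 0 0" --pt "255 -25 -32 0 0" --pt "255 -25 -32 0 0" --pt "255 -25 -31 0 0" --pt "255 -12 -14 0 0" --pt "255 0 0 0 0" --pt "255 0 0 0 0"

```text
time_s: 6.5
tcp_pos: [0.4885, -0.0427, 0.1206]
eef_rot: [3.141, -0.0, -0.521]
ft_force: [-0.6, 0.1, -1.0]
opening: 0.143
gripper_force: 58.8
```

Run:
```python
from h import *
s=sense();p=np.array(s["tcp_pos"])*1e3;y=s["eef_rot"][2];d=np.array([487.9,-42.0])-p[:2]
print(p,s["eef_rot"],s["ft_force"]);print(d@[np.cos(y),np.sin(y)],d@[np.sin(y),-np.cos(y)])
im=snap("scene","s3")[:,:,::-1][190:290,280:380]
cv2.imwrite("pics/s3c.png",cv2.resize((255*(im/255.)**.6).astype(np.uint8),(600,600),interpolation=cv2.INTER_CUBIC))
```

```text
[488.52450708 -42.66075939 120.63888864] [ 3.14137868e+00 -1.21825313e-04 -5.20930180e-01] [-0.5543609   0.10147564 -1.02521178]
-0.8705218054258929 -0.2623048852030446
```

View pics/s3c.png

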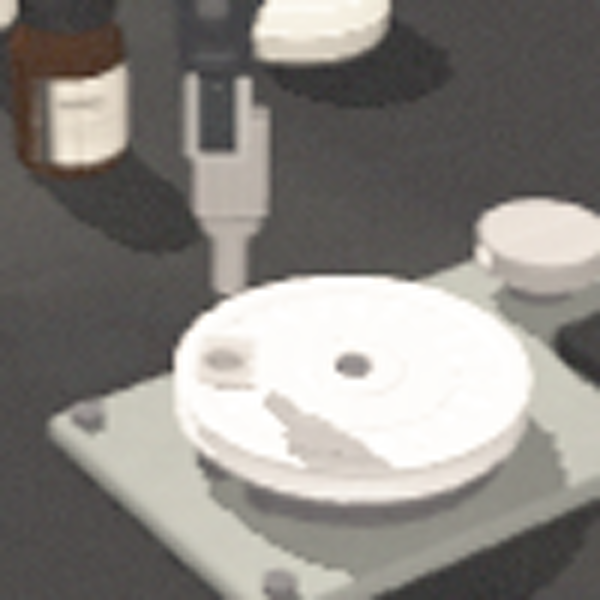

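Run:
```python
from h import *
h=onz("scene",(224.5/6-.5+280,358.5/6-.5+190),.042);print(h*1e3)
for z in(.0705,.0725,.0745):
  q=proj("scene",np.r_[h[:2],z]);print(z,(q+.5-[280,190])*6)
```

```text
[490.10307383 -44.00969348  42.        ]
0.0705 [225.02576922 294.13301153]
0.0725 [225.06326136 289.54097246]
0.0745 [225.10083291 284.93893004]
```

Pin tip at about (229,289), where the hole at (224,358) calls for (225,289). I'll shift about 1.5 mm in tool -x and lower gently.

Request:
servo_tool --pt "255 -1.5 -0.3 10 0" --pt "255 0 0 12 0" --pt "255 0 0 3 0" --pt "255 0 0 3 0" --pt "255 0 0 2 0" --pt "255 0 0 2 0"

```text
time_s: 7.3
tcp_pos: [0.4872, -0.0407, 0.0888]
eef_rot: [-3.142, -0.0, -0.52]
ft_force: [-0.7, 0.0, -0.4]
opening: 0.142
gripper_force: 58.8
```

Request:
servo_tool --pt "255 0 0 2 0" --pt "255 0 0 2 0" --pt "255 0 0 1.5 0" --pt "255 0 0 0 0"

```text
time_s: 7.8
tcp_pos: [0.4871, -0.0408, 0.0832]
eef_rot: [3.141, -0.0, -0.52]
ft_force: [0.2, -0.5, -1.7]
opening: 0.143
gripper_force: 58.7
```

Request:
servo_tool --pt "255 0 0 2.5 0" --pt "255 0 0 2.5 0" --pt "255 0 0 2 0" --pt "255 0 0 0 0"

```text
time_s: 8.3
tcp_pos: [0.4871, -0.0408, 0.0761]
eef_rot: [3.141, 0.0, -0.52]
ft_force: [-0.5, -2.5, -2.2]
opening: 0.143
gripper_force: 58.7
```

Request:
servo_tool --pt "255 0 0 1 0" --pt "255 0 0 0 0"

```text
time_s: 8.55
tcp_pos: [0.4871, -0.0408, 0.0753]
eef_rot: [3.142, -0.0, -0.52]
ft_force: [0.7, -2.6, -2.0]
opening: 0.148
gripper_force: 58.9
```

Request:
servo_tool --pt "255 0 0 1 0" --pt "255 0 0 0 0"

```text
time_s: 8.8
tcp_pos: [0.4871, -0.0408, 0.0743]
eef_rot: [3.142, -0.0, -0.52]
ft_force: [-0.7, -2.7, -0.5]
opening: 0.141
gripper_force: 58.9
```

Request:
servo_tool --pt "255 0 0 0.7 0" --pt "255 0 0 0 0"

```text
time_s: 9.05
tcp_pos: [0.4872, -0.0408, 0.0738]
eef_rot: [-3.142, -0.0, -0.52]
ft_force: [0.3, -2.6, 2.1]
opening: 0.139
gripper_force: 59.4
```

```bash
cat > arc.py <<'E'
import numpy as np,sys
C=np.array([527.0,-67.4]);a0=np.arctan2(26.6,-39.9);y=-.52
def rows(ths):
    p=[C+48*np.array([np.cos(a0+t),np.sin(a0+t)]) for t in ths]
    for t,d in zip(ths[1:],np.diff(p,axis=0)):
        print(round(t,3),round(d@[np.cos(y),np.sin(y)],1),round(d@[np.sin(y),-np.cos(y)],1))
if __name__=="__main__": rows(np.r_[0:.42:8j,.46:1.2:.04])
E
python3 arc.py
```

```text
0.06 -0.1 2.9
0.12 0.1 2.9
0.18 0.2 2.9
0.24 0.4 2.9
0.3 0.6 2.8
0.36 0.7 2.8
0.42 0.9 2.7
0.46 0.7 1.8
0.5 0.8 1.8
0.54 0.8 1.7
0.58 0.9 1.7
0.62 1.0 1.7
0.66 1.0 1.6
0.7 1.1 1.6
0.74 1.2 1.5
0.78 1.2 1.5
0.82 1.3 1.4
0.86 1.3 1.4
0.9 1.4 1.3
0.94 1.4 1.3
0.98 1.5 1.2
1.02 1.5 1.1
1.06 1.6 1.1
1.1 1.6 1.0
1.14 1.7 1.0
1.18 1.7 0.9
```

Request:
servo_tool --pt "255 -0.1 2.9 0 0" --pt "255 0.1 2.9 0 0" --pt "255 0.2 2.9 0 0" --pt "255 0 0 0 0"

```text
time_s: 9.55
tcp_pos: [0.4834, -0.0482, 0.0738]
eef_rot: [-3.14, -0.001, -0.521]
ft_force: [4.1, 3.8, 3.5]
opening: 0.145
gripper_force: 59.4
```

Request:
servo_tool --pt "255 0.4 2.9 0 0" --pt "255 0.6 2.8 0 0" --pt "255 0.7 2.8 0 0" --pt "255 0 0 0 0"

```text
time_s: 10.05
tcp_pos: [0.4805, -0.0562, 0.0738]
eef_rot: [-3.14, -0.0, -0.521]
ft_force: [3.3, 5.2, 4.4]
opening: 0.142
gripper_force: 59.6
```

Request:
servo_tool --pt "255 0.9 2.7 0 0" --pt "255 0.8 1.8 0 0" --pt "255 0 0 0 0"

```text
time_s: 10.42
tcp_pos: [0.4797, -0.0607, 0.0738]
eef_rot: [-3.14, 0.0, -0.521]
ft_force: [4.2, 7.1, 4.9]
opening: 0.148
gripper_force: 59.7
```

Request:
servo_tool --pt "255 0.8 1.8 0 0" --pt "255 0 0 0 0"

```text
time_s: 10.68
tcp_pos: [0.4794, -0.0625, 0.0738]
eef_rot: [-3.14, 0.0, -0.521]
ft_force: [3.1, 6.7, 5.0]
opening: 0.144
gripper_force: 59.7
```

Request:
servo_tool --pt "255 0.9 1.7 0 0" --pt "255 0 0 0 0"

```text
time_s: 10.92
tcp_pos: [0.4793, -0.0643, 0.0738]
eef_rot: [-3.14, 0.0, -0.521]
ft_force: [2.8, 7.1, 5.8]
opening: 0.141
gripper_force: 59.8
```

Request:
servo_tool --pt "255 1.0 1.7 -0.2 0" --pt "255 0 0 0 0"

```text
time_s: 11.18
tcp_pos: [0.4792, -0.0663, 0.0738]
eef_rot: [-3.14, 0.001, -0.521]
ft_force: [3.4, 6.6, 4.3]
opening: 0.144
gripper_force: 59.6
```

Request:
servo_tool --pt "255 1.1 1.7 0 0" --pt "255 0 0 0 0"

```text
time_s: 11.42
tcp_pos: [0.4792, -0.0683, 0.0738]
eef_rot: [-3.14, 0.001, -0.521]
ft_force: [2.1, 7.4, 3.9]
opening: 0.144
gripper_force: 59.6
```

Request:
servo_tool --pt "255 1.1 1.6 0 0" --pt "255 0 0 0 0"

```text
time_s: 11.68
tcp_pos: [0.4793, -0.0701, 0.0738]
eef_rot: [-3.14, 0.001, -0.521]
ft_force: [2.1, 7.2, 6.3]
opening: 0.141
gripper_force: 59.7
```

Request:
servo_tool --pt "255 1.1 1.6 -0.1 0" --pt "255 0 0 0 0"

```text
time_s: 11.92
tcp_pos: [0.4794, -0.0721, 0.0738]
eef_rot: [-3.14, 0.002, -0.521]
ft_force: [2.4, 6.8, 3.3]
opening: 0.142
gripper_force: 59.6
```

Request:
servo_tool --pt "255 1.2 1.5 0 0" --pt "255 0 0 0 0"

```text
time_s: 12.18
tcp_pos: [0.4796, -0.074, 0.0737]
eef_rot: [-3.14, 0.002, -0.52]
ft_force: [1.7, 6.5, 3.0]
opening: 0.146
gripper_force: 59.5
```

Request:
servo_tool --pt "255 1.2 1.5 0 0" --pt "255 0 0 0 0"

```text
time_s: 12.42
tcp_pos: [0.4797, -0.076, 0.0735]
eef_rot: [-3.141, 0.002, -0.52]
ft_force: [2.0, 5.7, 2.2]
opening: 0.142
gripper_force: 59.3
```

Request:
servo_tool --pt "255 0.9 1.0 0.2 0" --pt "255 0 0 0 0"

```text
time_s: 12.68
tcp_pos: [0.4799, -0.0774, 0.0732]
eef_rot: [-3.141, 0.002, -0.52]
ft_force: [2.0, 5.2, 1.0]
opening: 0.148
gripper_force: 59.2
```

Request:
servo_tool --pt "255 0.6 0.7 0.2 0" --pt "255 0 0 0 0"

```text
time_s: 12.92
tcp_pos: [0.4801, -0.0782, 0.073]
eef_rot: [-3.141, 0.002, -0.52]
ft_force: [1.6, 4.8, 1.6]
opening: 0.141
gripper_force: 59.2
```

Request:
servo_tool --pt "255 0 0 0.8 0" --pt "255 0 0 0 0"

```text
time_s: 13.18
tcp_pos: [0.48, -0.0782, 0.0722]
eef_rot: [-3.141, 0.003, -0.52]
ft_force: [0.6, 4.9, 1.0]
opening: 0.149
gripper_force: 59.2
```

Dropping freely, so the pin is in the slot. I'll push home gently.

Request:
servo_tool --pt "255 0 0 1.5 0" --pt "255 0 0 1.5 0" --pt "255 0 0 0 0"

```text
time_s: 13.55
tcp_pos: [0.48, -0.0782, 0.0691]
eef_rot: [-3.141, 0.003, -0.52]
ft_force: [2.5, 5.4, 0.5]
opening: 0.144
gripper_force: 59.1
```

Request:
servo_tool --pt "255 0 0 1 0" --pt "255 0 0 0 0"

```text
time_s: 13.8
tcp_pos: [0.48, -0.0782, 0.0681]
eef_rot: [-3.141, 0.003, -0.52]
ft_force: [1.2, 4.5, 0.3]
opening: 0.147
gripper_force: 59.2
```

Request:
servo_tool --pt "255 0 0 1.5 0" --pt "255 0 0 1.5 0" --pt "255 0 0 1.5 0" --pt "255 0 0 0 0"

```text
time_s: 14.3
tcp_pos: [0.48, -0.0782, 0.0636]
eef_rot: [-3.141, 0.003, -0.52]
ft_force: [1.5, 5.6, 0.0]
opening: 0.146
gripper_force: 59.1
```

Request:
servo_tool --pt "255 0 0 1 0" --pt "255 0 0 0.8 0" --pt "255 0 0 0 0"

```text
time_s: 14.68
tcp_pos: [0.48, -0.0782, 0.0619]
eef_rot: [-3.141, 0.003, -0.52]
ft_force: [1.3, 4.9, 1.5]
opening: 0.145
gripper_force: 59.3
```

Request:
servo_tool --pt "255 0 0 0.6 0" --pt "255 0 0 0 0"

```text
time_s: 14.92
tcp_pos: [0.4801, -0.0784, 0.0619]
eef_rot: [-3.141, 0.002, -0.52]
ft_force: [-1.1, 5.1, 7.5]
opening: 0.147
gripper_force: 60.0
```

Seated: z stopped 12 mm below the ring contact height and the force rose to 7.5 N. I'll ease back against the slot wall, then release.

Request:
servo_tool --pt "255 -0.4 -0.5 0 0" --pt "255 -0.4 -0.5 0 0" --pt "255 0 0 0 0"

```text
time_s: 15.3
tcp_pos: [0.48, -0.0776, 0.0619]
eef_rot: [3.141, 0.001, -0.52]
ft_force: [-0.5, 3.0, 6.5]
opening: 0.141
gripper_force: 59.8
```

Request:
servo_tool --pt "230 0 0 0 0" --pt "200 0 0 0 0" --pt "160 0 0 0 0" --pt "120 0 0 0 0" --pt "60 0 0 0 0" --pt "0 0 0 0 0" --pt "0 0 0 0 0"

```text
time_s: 16.18
tcp_pos: [0.4805, -0.0778, 0.0618]
eef_rot: [3.142, 0.0, -0.52]
ft_force: [-0.2, -0.6, -0.1]
opening: 0.998
gripper_force: 0.0
```

Request:
servo_tool --pt "0 0 0 -10 0" --pt "0 0 0 -20 0" --pt "0 0 0 -40 0" --pt "0 0 0 -50 0" --pt "0 0 0 -50 0" --pt "0 0 0 0 0"

```text
time_s: 16.92
tcp_pos: [0.4818, -0.0783, 0.2358]
eef_rot: [-3.141, -0.008, -0.52]
ft_force: [-0.5, 1.1, -0.2]
opening: 0.998
gripper_force: 0.0
```

Run:
```python
from h import *
im=snap("scene","s4")[:,:,::-1][190:290,280:380]
cv2.imwrite("pics/s4c.png",cv2.resize((255*(im/255.)**.8).astype(np.uint8),(600,600),interpolation=cv2.INTER_CUBIC))
```

```text
(no output)
```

View pics/s4c.png

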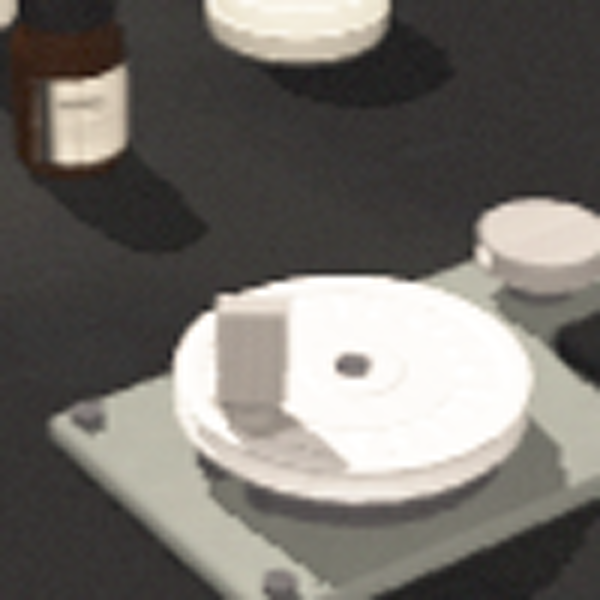

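The pin stands upright at about (252,360) in the crop, its collar on the wheel. The wheel is still wound back and the gripper is clear.

```bash
python3 -c "from bench import *;print(job_done())"
```

```text
the job is handed in; nothing more can be done
None
```

The locking pin is fully home in the hidden slot and holds the tension wheel at about 0.75 rad on its own; the gripper is clear, and the job was handed in at about 17 s.

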